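Find the hidden index groove with a probe and bring the carriage up to it

ROBOT

A 6-joint arm with a two-finger parallel gripper is mounted at the origin on the work surface. World frame = base frame: x ahead of the robot, y to its left, z up, the work surface at z = 0. Lengths are in m, angles in rad, forces in N, time in s.
With the tool pointing down it reaches from about 0.275 to 0.725 m from the base axis. Payload 15.9 kg.
Tool frame: the origin (TCP) lies midway between the tips of the shut fingers; the grasp point (between the pads) lies 19 mm behind it; z points along the fingers, y is the line along which they close (so a half turn about z gives the same grasp; the last joint's range is limited). The gripper opens to 85 mm and grips with 20 to 120 N. Pads are 22 mm wide; open, the fingers measure 114 mm over their backs; the gripper's body (76 mm by 85 mm) begins 54 mm behind the grasp point. The pads swing forward as they close: fully open they stand 13 mm farther back than shut.
Start: joints at [-1.313, 0.213, -0.034, 1.323, 0, 1.571], TCP at [0.127, -0.483, 0.211] pointing down, gripper open.
Joint ranges: [-2.98, 2.98], [-0.74, 1.72], [-1.14, 1.35], [-2.1, 2.04], [-1.57, 1.44], [-3.14, 3.14]. Speed limits (rad/s): [1.89, 1.89, 2.39, 2.57, 3.14, 3.14].

INTERFACE

Orientations are given as a rotation vector (axis times angle).
In Python, from rig import r, optics, sensors gives the robot as it stands (r), with the cameras (optics) and the readings (sensors).
- The arm moves only by the shell command python3 shift.py [FORCE], which reads ROWS from standard input. ROWS is a JSON list that holds a single list of rows (three levels of brackets), with 1 to 10 rows, each of 7 numbers: dx, dy, dz in m, then a rotation vector rx, ry, rz in rad, then the opening from 0.0 (shut) to 1.0 (fully open); each row shifts and turns the commanded pose from where the row before left it, along the tool's axes as they then stand; what a row does not reach is not made up. A row lasts 1/8 s, in which the tool goes at most 0.0625 m and 0.188 rad, less where a joint would pass 70% of its speed; a pose out of reach is approached as far as the arm can. The fingers move at their own pace and stop on an object; FORCE is the grip in N (left out, the last holds). Time passes only in rows, so rows that do not move let the fingers close. It prints the time, the measured TCP pose, the force, the opening and the grip force at its end. Input that does not fit is refused with a message, and nothing moves.
- sensors.get_obs(): the state, without advancing time (a new reading comes with each control period).
- optics.capture(name): name is "scene" or "side" or "wrist"; returns a dict with "image" (384x512x3 uint8, red, green, blue), "camera_matrix" (3x3 intrinsics, pixels), "world_from_camera" (4x4, takes a point from camera to world coordinates). Camera axes: x right, y down, z forward; pixel columns grow to the right and rows downward; lengths in m; the calibration is good to about 2 mm. The wrist camera is an equidistant fisheye: a pixel r from the principal point sees the ray r / f radians off the axis. A picture is of the moment at which its call begins. There is no depth.
- r.hand_in(): hands the job in; it is judged then, once.
The state is a dict: "clock": time; "qpos": joint angles; "qd": joint speeds; "effort": joint torques, N m; "tool_pos": TCP position; "tool_rot": TCP orientation; "contact_force": force on the tool from outside, world axes, zero at the start; "torque": the same for the moment, N m; "finger_gap": opening from 0.0 (shut) to 1.0 (fully open); "gripper_force": force on a finger pad.
Only numpy, scipy, OpenCV 4.12 (cv2) and the standard library are available. Lean on these libraries where they do the work, as an engineer would, in place of code of your own. Each camera call takes 0.05 s, during which the arm holds its last target. There are 200 camera calls.

TASK

First slide the carriage of the rail fully home, against the end block that carries the round drum. Then take the square-handled probe from its stand, lower it upright into the slot of the rail close to the other, plain end block, drag it along the slot floor towards the home end until it drops into the hidden cross groove, and let go of it standing upright there. Finally slide the carriage snugly up against the standing probe and let go, leaving the other things on the counter undisturbed.

Things in the scene. Friction and masses are not known exactly. Their poses are not given: they have to be found in the camera images.
- rail: Steel slide rail fixed to the counter, 500 mm long, 64 mm wide, bars 36 mm high; origin under its centre, y along it, x across. Aluminium end blocks 72 mm wide, 46 mm high at y = +-160 to +-250 mm. The home end is +y: its block carries a round drum 48 mm across (top at 88 mm height, centred at y = 212 mm); the block at -y is plain
- slot (a point): Middle of the rail's slot floor, 22 mm above the counter, at rail x = y = 0; axes as the rail's. The slot runs along the rail between the end blocks, mouth 24 mm wide at 36 mm height, narrowing by 45 degree chamfers to 12.5 mm at 30 mm. A dark cross groove in its floor, 12 mm wide along y, 18 mm deep (floor 4 mm above the counter), is centred at an unknown place between y = -45 and +35 mm
- carriage (a joint): Travel of the aluminium carriage: 0 is fully home by the drum's block, growing to 0.236 m towards the plain end (rail -y). Friction about 2 N, stays where left. It is 80 mm long, 68 mm wide; plate 37 to 51 mm above the counter, with a tongue in the slot down to 25 mm, so it covers the slot where it stands. Its centre is at rail y = 118 mm minus the travel
- carriage_knob (a point): Centre of the upper part of the carriage's upright steel knob, 76 mm above the counter; the knob is a cylinder 22 mm across, from 51 to 91 mm height, at the carriage's centre. Axes as the rail's
- carriage_face (a point): Middle of the carriage's flat end face that looks to the plain end (-y), 40 mm from the knob axis, 30 mm above the counter. Axes as the rail's
- probe: The probe, upright, loose, about 120 g: square steel blade 9 x 9 mm, 50 mm long, below a square black handle 22 x 22 mm that spans 50 to 100 mm above the tip, sides parallel to its x and y. Origin at the middle of the flat tip, z up along the probe. It starts standing in its stand
- probe_tip (a point): Middle of the probe's flat lower end (its origin). At the start it is at the bottom of the stand's square hole, 12 mm wide, 24 mm deep, 6 mm above the counter; the stand is a fixed block 50 x 50 x 30 mm with sides parallel to the probe's
- probe_mid (a point): Point on the probe's axis 24 mm above the tip
- burnisher: Bystander: tool with a round, waisted black handle up to 26 mm across, 95 mm tall, in a second stand of the same form; origin at its lower end
- shell: Bystander: black metronome shell, a steep pyramid 98 mm square at the foot, 143 mm tall, standing loose near the stands; origin under its centre
- weight: Bystander: small turned blue weight, 34 mm across, 26 mm tall; origin under its centre
- driver: Bystander: screwdriver 160 mm long lying on the counter to the left, along its x; origin under its middle
- gears: Bystander: brass gear train block 60 x 80 x 53 mm; origin under its centre
- dome: Bystander: glass timing dome 96 mm across, 120 mm tall, standing beside the rail on its +x side; origin under its centre

How it is judged:
On the way, in this order (a step that is already met when the one before it is completed fails the run):
1. the carriage is fully home (travel under 4 mm) (value of joint carriage below 0.004 m), for 0.2 s.
2. the probe's tip is on the slot floor near the plain end: 19 to 26 mm above the counter, within 5 mm of the slot's middle, rail y below -75 mm, probe upright within 0.25 rad (x of probe_tip in the frame of rail between -0.005 and 0.005 m and angle between probe's own z axis and vertical below 0.25 rad and z of probe_tip in the frame of rail between 0.019 and 0.026 m and y of probe_tip in the frame of rail between -0.16 and -0.075 m), for 0.1 s.
3. the probe stands released in the groove: tip under 9 mm above the counter, within 5 mm of the slot's middle, upright within 0.25 rad (x of probe_tip in the frame of rail between -0.005 and 0.005 m and angle between probe's own z axis and vertical below 0.25 rad and z of probe_tip in the frame of rail between 0 and 0.009 m and y of probe_tip in the frame of rail between -0.09 and 0.08 m and contact force between the fingers and probe below 0.1 N), for 0.3 s.
At the end, for the whole second after the job is handed in: The probe stands in the groove, let go (tip under 9 mm above the counter, within 5 mm of the slot's middle, upright within 0.25 rad), the carriage's face is within 4 mm of the probe's blade on its home side (probe_mid within 8.5 mm of carriage_face), and both are at rest (all of step 3 and y of probe_mid in the frame of carriage_face between -0.0085 and 0 m and linear speed of probe below 0.01 m/s and velocity of joint carriage between -0.01 and 0.01 m/s); the robot touches nothing.
It fails at once if a bystander (shell, weight, gears, dome, burnisher or driver) is moved by more than 20 mm (distance of any of shell, weight, gears, dome, burnisher, driver from where it was at the start of the episode above 0.02 m).
It fails at once if the shell, gears, dome or burnisher is tipped by more than 0.3 rad (angle between any of shell, gears, dome, burnisher's own z axis and vertical above 0.3 rad).
It also fails if it takes over 72 s, if anything falls off the work surface, if the arm or the gripper's body presses on something with over 40 N, if the wrist force passes 120 N, or if a joint passes its speed limit or range.

## Working session

There is one attempt and no reset: what is moved stays moved. The work goes in short steps, Python scripts to look and compute and a shell command to move; the robot and the scene stay as the last step left them, time stands still between calls to the robot, and variables do not carry over. Pictures are saved under pics/ and viewed, at most 10 in all, crops included, and the job is handed in when it is done.

```bash
ls; mkdir -p pics
python3 - <<'E'
from rig import r, optics, sensors
import cv2,numpy as np
for n in ["scene","side","wrist"]:
    c=optics.capture(n); cv2.imwrite(f"pics/{n}0.png",c["image"][:,:,::-1])
    np.savez(f"pics/{n}0.npz",**c)
    print(n,c["camera_matrix"].round(1).tolist(),c["world_from_camera"].round(3).tolist())
o=sensors.get_obs();print(o)
# side-by-side at 800 wide max
E
```

```text
pics
rig.py
shift.py
scene [[451.7, 0.0, 252.6], [0.0, 451.7, 196.2], [0.0, 0.0, 1.0]] [[-0.086, 0.821, -0.565, 1.127], [0.996, 0.076, -0.041, 0.054], [0.009, -0.567, -0.824, 0.996], [0.0, 0.0, 0.0, 1.0]]
side [[466.0, 0.0, 256.5], [0.0, 466.0, 185.8], [0.0, 0.0, 1.0]] [[-0.72, -0.378, 0.582, -0.125], [-0.694, 0.361, -0.623, 0.717], [0.025, -0.852, -0.522, 0.661], [0.0, 0.0, 0.0, 1.0]]
wrist [[297.3, 0.0, 253.4], [0.0, 297.3, 191.9], [0.0, 0.0, 1.0]] [[0.255, -0.932, -0.258, 0.192], [-0.967, -0.246, -0.066, -0.467], [-0.002, 0.266, -0.964, 0.372], [0.0, 0.0, 0.0, 1.0]]
{'clock': 0.15, 'qpos': array([-1.31300118e+00,  2.13263858e-01, -3.48668627e-02,  1.32351916e+00,
       -9.26105276e-06,  1.57079722e+00]), 'qd': array([-0.00165692, -0.00038217,  0.00277391,  0.00206068, -0.00189186,
       -0.00169305]), 'effort': array([ 8.60757555e-04, -6.86404896e+01,  4.87249446e+01,  1.31088888e-02,
        1.32039177e-04, -1.97197028e-05]), 'tool_pos': array([ 0.12740202, -0.48321418,  0.21043858]), 'tool_rot': array([-3.11469254e+00, -4.03713232e-01,  1.86720274e-04]), 'contact_force': array([ 0.30167884,  0.66335298, -0.76760124]), 'torque': array([-0.00401446, -0.01291338, -0.02950285]), 'gripper_force': 0.0, 'finger_gap': 0.99871292817759}
```

View pics/scene0.png

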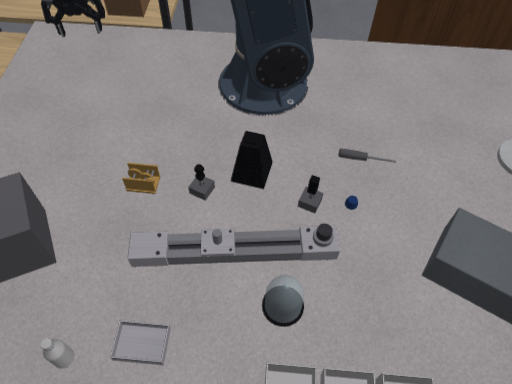

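View pics/side0.png

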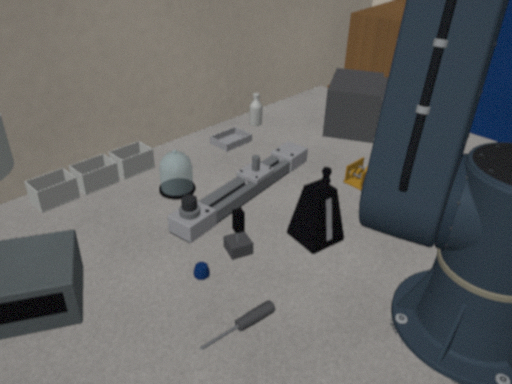

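Scene: rail from (130,250) to (338,243), drum at (324,232), so home is on the right (world +y); the carriage knob is at (217,236), the probe at (313,185) in the stand at (311,200), and the burnisher at (201,178). Side view: drum at (189,205), knob at (256,162), probe at (238,220). I'll enlarge both for exact pixels.

Run:
```python
import cv2,numpy as np
a=cv2.imread("pics/scene0.png")[165:275,120:350]; b=cv2.imread("pics/side0.png")[140:265,160:320]
a=cv2.resize(a,None,fx=3.4,fy=3.4,interpolation=cv2.INTER_CUBIC); b=cv2.resize(b,None,fx=4.6,fy=4.6,interpolation=cv2.INTER_CUBIC)
cv2.imwrite("pics/a.png",a);cv2.imwrite("pics/b.png",b);print(a.shape,b.shape)
```

```text
(374, 782, 3) (575, 736, 3)
```

View pics/a.png

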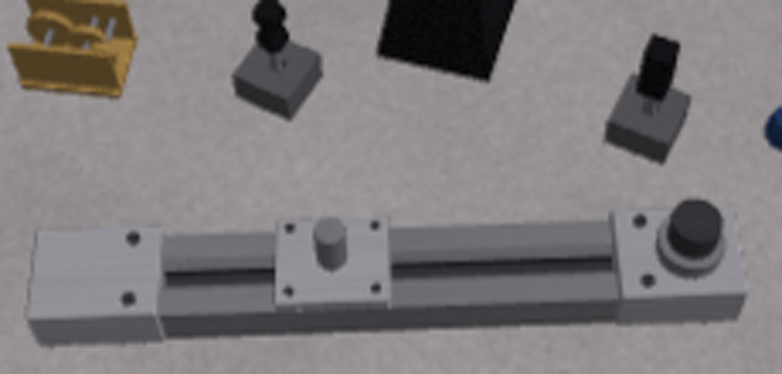

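View pics/b.png

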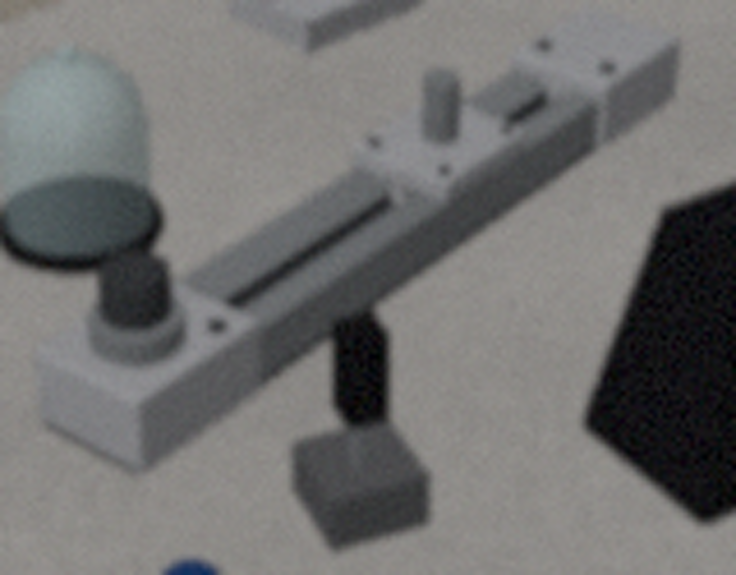

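Crops: plain block top corners around (38,232),(160,230),(33,320); home block (612,213),(740,208),(745,290),(616,298). The carriage plate spans (276,222)–(391,303). The stand's top corners are near (607,122),(690,100), and its handle rises to (663,38). I'll cast rays.

```bash
cat > h.py <<'E'
import numpy as np,cv2
class Cam:
    def __init__(s,n,f=None):
        c=np.load(f) if f else n
        s.K=c["camera_matrix"];s.T=c["world_from_camera"];s.im=c["image"]
    def ray(s,u,v):
        d=s.T[:3,:3]@np.linalg.inv(s.K)@[u,v,1];return s.T[:3,3],d/np.linalg.norm(d)
    def z(s,u,v,z):
        o,d=s.ray(u,v);return o+d*(z-o[2])/d[2]
    def px(s,p):
        q=s.T[:3,:3].T@(np.array(p)-s.T[:3,3]);q=s.K@q;return q[:2]/q[2]
def tri(c1,p1,c2,p2):
    A=[];b=[]
    M=np.zeros((3,3));v=np.zeros(3)
    for c,p in((c1,p1),(c2,p2)):
        o,d=c.ray(*p);P=np.eye(3)-np.outer(d,d);M+=P;v+=P@o
    return np.linalg.solve(M,v)
E
python3 - <<'E'
from h import *
S=Cam(0,"pics/scene0.npz");D=Cam(0,"pics/side0.npz")
A=lambda x,y:(120+(x+.5)/3.4-.5,165+(y+.5)/3.4-.5); B=lambda x,y:(160+(x+.5)/4.6-.5,140+(y+.5)/4.6-.5)
np.set_printoptions(precision=4,suppress=True)
for n,z,pts in [("plain",.046,[(38,232),(160,230),(162,312),(33,320)]),("home",.046,[(612,213),(740,208),(745,290),(616,298)]),("plate",.051,[(276,222),(389,218),(391,303),(275,305)]),("knobtop",.091,[(330,228)]),("drumtop",.088,[(695,217)]),("standtop",.03,[(607,122),(690,100),(664,141),(632,76)]),("handtop",.106,[(653,35),(680,42),(671,50),(645,44)])]:
    P=np.array([S.z(*A(*p),z) for p in pts]);print("S",n,P[:,:2].tolist() if 0 else P[:,:2].ravel(),P.mean(0))
for n,z,pts in [("home",.046,[(38,352),(140,402),(262,335)]),("knobtop",.091,[(441,77)]),("drumtop",.088,[(134,262)]),("stand",.03,[(293,442),(332,501),(428,476),(392,426)]),("plain",.046,[(678,40),(600,90),(515,50)])]:
    P=np.array([D.z(*B(*p),z) for p in pts]);print("D",n,P[:,:2].ravel(),P.mean(0))
# dark handle masks
for n,C,(u0,u1,v0,v1) in [("S",S,(305,325,170,197)),("D",D,(228,250,200,236))]:
    m=(C.im[v0:v1,u0:u1].max(2)<40).astype(np.uint8);n_,l,st,ce=cv2.connectedComponentsWithStats(m)
    k=1+st[1:,4].argmax();print(n,st[k],ce[k]+[u0,v0])
    exec(f"c{n}=ce[k]+[u0,v0]")
print("handle centroid",tri(S,cS,D,cD))
E
```

```text
S plain [ 0.6096 -0.2765  0.6001 -0.1908  0.6639 -0.177   0.6779 -0.2634] [ 0.6379 -0.2269  0.046 ]
S home [0.5567 0.1288 0.5441 0.2206 0.6104 0.2227 0.6248 0.1335] [0.584  0.1764 0.046 ]
S plate [ 0.589  -0.109   0.5784 -0.0296  0.6453 -0.0208  0.654  -0.0998] [ 0.6167 -0.0648  0.051 ]
S knobtop [ 0.6131 -0.065 ] [ 0.6131 -0.065   0.091 ]
S drumtop [0.5799 0.1823] [0.5799 0.1823 0.088 ]
S standtop [0.4673 0.1241 0.441  0.187  0.4806 0.1674 0.4224 0.1422] [0.4528 0.1552 0.03  ]
S handtop [0.4396 0.1498 0.4442 0.1694 0.452  0.1629 0.4484 0.1441] [0.446  0.1566 0.106 ]
D home [0.6079 0.223  0.5411 0.2132 0.5425 0.134 ] [0.5638 0.1901 0.046 ]
D knobtop [ 0.6141 -0.0675] [ 0.6141 -0.0675  0.091 ]
D drumtop [0.5869 0.177 ] [0.5869 0.177  0.088 ]
D stand [0.4828 0.1681 0.4377 0.1852 0.4196 0.1403 0.4588 0.1252] [0.4497 0.1547 0.03  ]
D plain [ 0.6038 -0.2753  0.5943 -0.1877  0.6657 -0.1892] [ 0.6212 -0.2174  0.046 ]
S [  2   6  13  19 150] [313.0067 184.9333]
D [  4   8  12  24 235] [237.9617 219.8213]
handle centroid [0.4516 0.1552 0.0822]
```

```bash
cat >> h.py <<'E'
from scipy.spatial.transform import Rotation as Rn
def go(p,cl,o=None):
    """rz to set closing line (world angle cl mod pi), then shift in tool axes after that turn; TCP target p"""
    from rig import r, optics, sensors
    o=sensors.get_obs();R=Rn.from_rotvec(o["tool_rot"]).as_matrix()
    # ideal: pointing down with tool y along angle
    best=None
    for a in (cl,cl+np.pi):
        y=np.array([np.cos(a),np.sin(a),0]);z=np.array([0,0,-1.]);G=np.c_[np.cross(y,z),y,z]
        w=Rn.from_matrix(R.T@G).as_rotvec()
        print("turn",w.round(4),"shift after turn",(G.T@(np.array(p)-o["tool_pos"])).round(4),"q6",o["qpos"][5].round(2))
    print("tcp",o["tool_pos"].round(4),"F",o["contact_force"].round(2),"gap",round(o["finger_gap"],3),"grip",o["gripper_force"],"t",o["clock"])
E
python3 - <<'E'
from h import *
go((.6136,-.0662,.2),.128)
# hill: rough base points of bystanders
S=Cam(0,"pics/scene0.npz")
for n,u,v,z in [("dome",284,300,.01),("shell",252,170,.02),("burn",199,168,.1),("gears",142,180,.03)]:print(n,S.z(u,v,z).round(3))
E
```

```text
turn [-7.000e-04 -6.000e-04 -1.441e+00] shift after turn [0.3515 0.5355 0.0104] q6 1.57
turn [-6.0000e-04  7.0000e-04  1.7006e+00] shift after turn [-0.3515 -0.5355  0.0104] q6 1.57
tcp [ 0.1274 -0.4832  0.2104] F [ 0.3   0.66 -0.77] gap 0.999 grip 0.0 t 0.15
dome [0.732 0.101 0.01 ]
shell [ 0.371 -0.004  0.02 ]
burn [ 0.439 -0.132  0.1  ]
gears [ 0.44  -0.291  0.03 ]
```

```bash
echo '[[[0, 0, 0, 0, 0, -0.18, 1], [0, 0, 0, 0, 0, -0.18, 1], [0, 0, 0, 0, 0, -0.18, 1], [0, 0, 0, 0, 0, -0.18, 1], [0, 0, 0, 0, 0, -0.18, 1], [0, 0, 0, 0, 0, -0.18, 1], [0, 0, 0, 0, 0, -0.18, 1], [0, 0, 0, 0, 0, -0.18, 1]]]' | python3 shift.py 40; echo '[[[0.034, 0.05, 0, 0, 0, 0, 1], [0.034, 0.05, 0, 0, 0, 0, 1], [0.034, 0.05, 0, 0, 0, 0, 1], [0.034, 0.05, 0, 0, 0, 0, 1], [0.034, 0.05, 0, 0, 0, 0, 1], [0.034, 0.05, 0, 0, 0, 0, 1], [0.034, 0.05, 0, 0, 0, 0, 1], [0.034, 0.05, 0, 0, 0, 0, 1], [0.034, 0.05, 0, 0, 0, 0, 1], [0.034, 0.05, 0, 0, 0, 0, 1]]]' | python3 shift.py; python3 -c "
from h import *
go((.6136,-.0662,.06),.128)"
```

```text
clock: 1.15
tool_pos: [0.1274, -0.4833, 0.2106]
tool_rot: [-2.069, -2.364, -0.0]
contact_force: [0.0, -0.0, 0.0]
finger_gap: 0.999
gripper_force: 0.0
clock: 2.4
tool_pos: [0.5816, -0.0812, 0.2106]
tool_rot: [-2.076, -2.358, 0.0]
contact_force: [0.2, -0.9, -0.1]
finger_gap: 1.001
gripper_force: 0.0
turn [-0.0001  0.0001 -0.0008] shift after turn [0.0108 0.0337 0.1506] q6 1.3
turn [1.0000e-04 2.0000e-04 3.1408e+00] shift after turn [-0.0108 -0.0337  0.1506] q6 1.3
tcp [ 0.5816 -0.0812  0.2106] F [ 0.17 -0.94 -0.07] gap 1.001 grip 0.0 t 2.4
```

```bash
echo '[[[0.0108, 0.0337, 0.0306, 0, 0, 0, 1], [0, 0, 0, 0, 0, 0, 1], [0, 0, 0, 0, 0, 0, 1]]]' | python3 shift.py
python3 - <<'E'
from h import *
from rig import r, optics, sensors
c=optics.capture("wrist");np.savez("pics/w1.npz",**c);cv2.imwrite("pics/w1.png",c["image"][:,:,::-1])
print(c["world_from_camera"].round(3).tolist()); go((.6136,-.0662,.06),.128)
E
```

```text
clock: 2.78
tool_pos: [0.612, -0.0681, 0.1803]
tool_rot: [-2.076, -2.358, 0.001]
contact_force: [0.2, 0.5, 0.7]
finger_gap: 1.003
gripper_force: 0.0
[[0.992, 0.122, 0.033, 0.603], [0.126, -0.956, -0.263, -0.002], [-0.001, 0.265, -0.964, 0.342], [0.0, 0.0, 0.0, 1.0]]
turn [ 0.0004  0.0002 -0.0015] shift after turn [0.002  0.0018 0.1209] q6 1.33
turn [ 3.00e-04 -7.00e-04  3.14e+00] shift after turn [-0.002  -0.0018  0.1209] q6 1.33
tcp [ 0.6121 -0.0684  0.1809] F [1.1  0.28 0.91] gap 1.0 grip 0.0 t 2.825
```

View pics/w1.png

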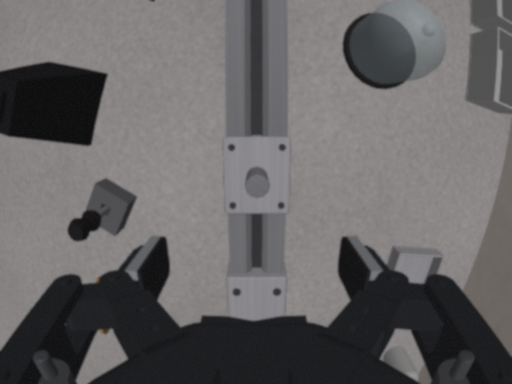

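Wrist view: the rail runs straight up the image with its slot at column about 257. The knob is at (257,180), the plain block at the bottom (230–285, 275+), and the dome at upper right, clear. I'll measure the rail line and knob from this.

```bash
cat >> h.py <<'E'
def fz(c,u,v,z):
    K=c["camera_matrix"];T=c["world_from_camera"];x=(u-K[0,2])/K[0,0];y=(v-K[1,2])/K[1,1];t=np.hypot(x,y)
    k=np.sin(t)/t if t>1e-9 else 1.;d=T[:3,:3]@[x*k,y*k,np.cos(t)];o=T[:3,3];return o+d*(z-o[2])/d[2]
E
python3 - <<'E'
from h import *
c=np.load("pics/w1.npz");g=cv2.cvtColor(c["image"],cv2.COLOR_RGB2GRAY).astype(int)
np.set_printoptions(precision=4,suppress=True,linewidth=200)
for v in (10,60,120,230,250): print(v,g[v,218:298].tolist())
for v,n in ((290,"plain"),(165,"plate")): print(v,g[v,215:300].tolist())
print("col240 135..290",g[130:285,243].tolist())
E
```

```text
10 [130, 128, 126, 127, 127, 129, 127, 121, 114, 112, 111, 111, 112, 112, 112, 113, 113, 113, 113, 114, 113, 114, 114, 111, 111, 107, 98, 91, 87, 86, 87, 83, 70, 59, 55, 54, 55, 55, 54, 54, 55, 56, 58, 64, 76, 87, 91, 93, 95, 98, 106, 109, 111, 113, 112, 112, 113, 111, 112, 112, 112, 113, 114, 114, 114, 112, 111, 112, 116, 123, 128, 128, 128, 128, 129, 130, 130, 129, 128, 131]
60 [133, 132, 133, 135, 136, 135, 132, 122, 115, 112, 110, 109, 109, 109, 110, 110, 110, 111, 111, 111, 112, 111, 112, 110, 108, 105, 99, 92, 87, 86, 86, 83, 74, 60, 55, 53, 53, 55, 55, 55, 54, 55, 55, 61, 75, 87, 91, 91, 93, 95, 102, 109, 112, 110, 110, 110, 110, 112, 112, 111, 110, 110, 112, 110, 112, 113, 111, 110, 110, 117, 126, 132, 134, 132, 131, 133, 135, 136, 137, 137]
120 [133, 136, 139, 140, 140, 139, 134, 125, 114, 109, 107, 107, 107, 106, 107, 106, 108, 106, 106, 107, 107, 108, 109, 108, 106, 105, 99, 91, 85, 86, 85, 82, 73, 61, 54, 56, 56, 56, 55, 56, 56, 55, 55, 59, 73, 86, 90, 90, 92, 93, 99, 104, 108, 108, 107, 106, 108, 108, 107, 106, 106, 106, 107, 107, 109, 109, 108, 108, 110, 120, 132, 138, 
[... 1744 characters left out ...]
 137, 137, 138, 136, 138, 137, 136, 137, 138, 137, 138, 137, 138, 138, 136, 137, 137, 137, 137, 136, 137, 138, 137, 137, 137, 137, 137, 136, 137, 137, 137, 138, 136, 137, 137, 135, 135, 136, 134, 133, 134, 134, 135, 135, 136, 137, 138, 136, 137, 138, 137, 137, 137, 137, 137, 137, 137, 136, 136, 136, 137, 137, 137, 136, 136, 136, 134, 127, 113, 107, 106, 108, 107, 108, 108, 109, 108, 107, 108, 108, 109, 109, 108, 109, 107, 109, 109, 108, 107, 108, 107, 109, 109, 108, 107, 108, 107, 108, 108, 108, 108, 108, 107, 107, 107, 107, 109, 108, 107, 107, 108, 109, 107, 107, 105, 107, 106, 106, 107, 107, 107, 106, 107, 107, 107, 106, 107, 107, 109, 112, 113, 120, 131, 140, 141, 138, 137, 137, 137, 137]
```

Run:
```python
from h import *
c=np.load("pics/w1.npz");np.set_printoptions(precision=4,suppress=True)
L=[]
for v,a,b in ((10,250.3,262.1),(60,250.4,262.1),(120,250.4,262.1),(230,251.4,262),(250,251.2,261.5)):
    P=fz(c,a,v,.03);Q=fz(c,b,v,.03);L.append((P+Q)/2);print((P+Q)/2,np.linalg.norm(P-Q))
L=np.array(L);k=np.polyfit(L[:,1],L[:,0],1);yaw=-np.arctan(k[0]);print("x=k*y+b",k,"yaw",yaw)
print("outer bars z.036",[ (fz(c,a,v,.036)+fz(c,b,v,.036))/2 for v,a,b in((10,225.5,286.7),(250,228.6,284.2))])
e=np.array([-np.sin(yaw),np.cos(yaw),0])
pl=[fz(c,256,v,.051) for v in(136.7,213.3)];bl=fz(c,256,276.8,.046)
print("plate",pl,np.linalg.norm(pl[0]-pl[1]),"centre",(pl[0]+pl[1])/2,"block face",bl)
print("gap plate-block along",(pl[1]-bl)@e, "=> travel", .236-(pl[1]-bl)@e)
o=bl+.16*e;print("rail origin y",o, "x on line", np.polyval(k,o[1]))
for uv in((38+120-120,0),):pass
H=[fz(c,u,v,.046) for u,v in((215+21.2,292),(215+61.3,292))];print("holes mid",(H[0]+H[1])/2,np.linalg.norm(H[0]-H[1]))
```

```text
[0.5914 0.1092 0.03  ] 0.012350517649781938
[0.5986 0.0533 0.03  ] 0.012068957710454927
[ 0.6066 -0.0097  0.03  ] 0.012168311392232593
[ 0.6229 -0.131   0.03  ] 0.012032719056455844
[ 0.6258 -0.1563  0.03  ] 0.012014951216638748
x=k*y+b [-0.1304  0.6056] yaw 0.12965268341214642
outer bars z.036 [array([0.5915, 0.1077, 0.036 ]), array([ 0.6255, -0.1535,  0.036 ])]
plate [array([ 0.6082, -0.0255,  0.051 ]), array([ 0.6184, -0.1038,  0.051 ])] 0.07895617682477545 centre [ 0.6133 -0.0646  0.051 ] block face [ 0.6288 -0.1832  0.046 ]
gap plate-block along 0.08006684614479521 => travel 0.1559331538552048
rail origin y [ 0.6081 -0.0245  0.046 ] x on line 0.6087572769754442
holes mid [ 0.632  -0.2048  0.046 ] 0.047734801036704945
```

```bash
echo '[[[0.0025, 0.002, 0.03, 0, 0, 0.0, 1], [0, 0, 0.03, 0, 0, 0, 1], [0, 0, 0.03, 0, 0, 0, 1], [0, 0, 0.03, 0, 0, 0, 0.6], [0, 0, 0, 0, 0, 0, 0.1], [0, 0, 0, 0, 0, 0, 0.1], [0, 0, 0, 0, 0, 0, 0.1], [0, 0, 0, 0, 0, 0, 0.1]]]' | python3 shift.py 40;  python3 -c "
from h import *
go((.6140-.157*.1293,-.0655+.157*.9916,.06),.1297)"
```

```text
clock: 3.82
tool_pos: [0.615, -0.0656, 0.0624]
tool_rot: [2.075, 2.356, 0.002]
contact_force: [-4.3, -2.1, 10.4]
finger_gap: 0.228
gripper_force: 38.7
turn [ 0.0024  0.001  -0.003 ] shift after turn [ 0.1572 -0.0009  0.0024] q6 1.34
turn [ 1.6000e-03 -3.8000e-03  3.1386e+00] shift after turn [-0.1572  0.0009  0.0024] q6 1.34
tcp [ 0.615  -0.0656  0.0624] F [-4.29 -2.06 10.45] gap 0.228 grip 38.74856650829315 t 3.825
```

```bash
echo '[[[0.015, 0, -0.002, 0, 0, 0, 0.1], [0.03, 0, 0, 0, 0, 0, 0.1], [0.03, 0, 0, 0, 0, 0, 0.1], [0.03, 0, 0, 0, 0, 0, 0.1], [0.03, 0, 0, 0, 0, 0, 0.1], [0.015, 0, 0, 0, 0, 0, 0.1], [0.003, 0, 0, 0, 0, 0, 0.1], [0.003, 0, 0, 0, 0, 0, 0.1], [0.003, 0, 0, 0, 0, 0, 0.1], [0, 0, 0, 0, 0, 0, 0.1]]]' | python3 shift.py;  python3 -c "
from h import *
go((.6140-.157*.1293,-.0655+.157*.9916,.06),.1297)"
```

```text
clock: 5.08
tool_pos: [0.5944, 0.0907, 0.0626]
tool_rot: [2.076, 2.355, -0.002]
contact_force: [1.7, -10.2, -2.5]
finger_gap: 0.227
gripper_force: 42.0
turn [ 0.0004  0.0026 -0.0043] shift after turn [-0.0005 -0.0007  0.0026] q6 1.6
turn [ 4.1000e-03 -7.0000e-04  3.1373e+00] shift after turn [0.0005 0.0007 0.0026] q6 1.6
tcp [0.5944 0.0907 0.0626] F [  1.71 -10.17  -2.48] gap 0.227 grip 42.032620310783386 t 5.075
```

```bash
echo '[[[-0.0015, 0, 0, 0, 0, 0, 0.1], [0, 0, 0, 0, 0, 0, 0.8], [0, 0, 0, 0, 0, 0, 0.8], [0, 0, 0, 0, 0, 0, 0.8], [0, 0, -0.03, 0, 0, 0, 1], [0, 0, -0.06, 0, 0, 0, 1], [0, 0, -0.05, 0, 0, 0, 1], [0, 0, 0, 0, 0, 0, 1]]]' | python3 shift.py;  python3 -c "
from h import *
go((.4505,.155,.2),-.35)"
```

```text
clock: 6.08
tool_pos: [0.5961, 0.0915, 0.2065]
tool_rot: [2.073, 2.355, 0.008]
contact_force: [0.4, -1.6, -0.5]
finger_gap: 1.004
gripper_force: 0.0
turn [ 0.0066 -0.0019  0.4772] shift after turn [ 0.0097 -0.1585  0.0065] q6 1.6
turn [ 2.5000e-03  8.9000e-03 -2.6644e+00] shift after turn [-0.0097  0.1585  0.0065] q6 1.6
tcp [0.5961 0.0915 0.2065] F [ 0.39 -1.57 -0.45] gap 1.004 grip 0.0 t 6.075
```

```bash
echo '[[[0, 0, 0, 0, 0, 0.16, 1], [0, 0, 0, 0, 0, 0.16, 1], [0, 0, 0, 0.006, 0, 0.157, 1], [0.0023, -0.055, 0, 0, 0, 0, 1], [0.0023, -0.055, 0, 0, 0, 0, 1], [0.005, -0.0485, 0, 0, 0, 0, 1], [0, 0, 0, 0, 0, 0, 1], [0, 0, 0, 0, 0, 0, 1]]]' | python3 shift.py;  python3 - <<'E'
from h import *
from rig import r, optics, sensors
go((.4505,.155,.065),-.35)
c=optics.capture("wrist");np.savez("pics/w2.npz",**c);cv2.imwrite("pics/w2.png",c["image"][:,:,::-1])
E
```

```text
clock: 7.08
tool_pos: [0.4488, 0.1544, 0.203]
tool_rot: [-2.57, -1.799, 0.006]
contact_force: [0.9, -0.2, 0.4]
finger_gap: 1.0
gripper_force: 0.0
turn [-0.0058  0.0005  0.0005] shift after turn [0.0011 0.0014 0.138 ] q6 2.25
turn [-8.0000e-04 -9.1000e-03 -3.1411e+00] shift after turn [-0.0011 -0.0014  0.138 ] q6 2.25
tcp [0.4488 0.1544 0.203 ] F [ 0.89 -0.23  0.42] gap 1.0 grip 0.0 t 7.075
```

View pics/w2.png

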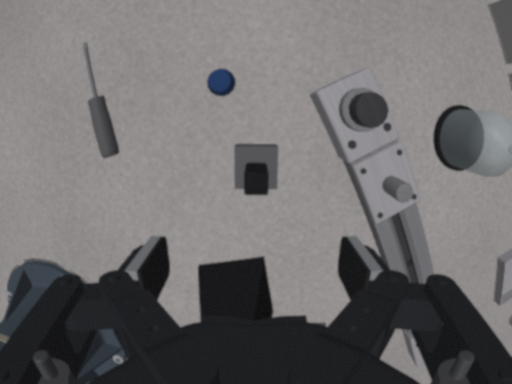

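The carriage sits against the home block. The stand, spanning (235–278, 144–189), is square to the image, so the yaw is right; the handle is at (256,178).

Run:
```python
from h import *
c=np.load("pics/w2.npz");g=cv2.cvtColor(c["image"],cv2.COLOR_RGB2GRAY)
m=(g[130:205,220:295]<100).astype(np.uint8)
ct=max(cv2.findContours(m,0,1)[0],key=cv2.contourArea);print("stand rect",cv2.boundingRect(ct),cv2.minAreaRect(ct))
mm=(g[130:205,220:295]<28).astype(np.uint8);ct=max(cv2.findContours(mm,0,1)[0],key=cv2.contourArea);x,y,w,h=cv2.boundingRect(ct);print("handle",x+220,y+130,w,h)
u=[int(x) for x in g[150,228:286]];print(u);print(g[165:198,256].tolist(),g[190,238:275].tolist())
a,b,w_,h_=cv2.boundingRect((g[130:205,220:295]<100).astype(np.uint8))
P=[fz(c,*p,.03) for p in((234.5,144),(278.5,144))]
print(P,np.linalg.norm(P[0]-P[1]))
for v in (144,): 
    mid=(P[0]+P[1])/2; f=np.array([-np.sin(-.35),np.cos(-.35),0]); print("stand centre",mid-.025*f)
cx=x+w/2+219.5;print(cx)
```

```text
stand rect (15, 14, 42, 51) ((35.5, 39.0), (50.0, 41.0), 90.0)
handle 247 164 19 11
[144, 144, 145, 143, 144, 134, 112, 94, 88, 85, 86, 87, 87, 87, 87, 86, 87, 87, 87, 87, 86, 86, 87, 86, 86, 87, 87, 86, 86, 87, 87, 86, 87, 86, 86, 85, 86, 85, 86, 87, 87, 87, 86, 87, 86, 86, 86, 87, 89, 102, 121, 138, 144, 144, 144, 143, 144, 143]
[25, 23, 21, 25, 22, 25, 26, 28, 28, 30, 31, 28, 30, 32, 27, 30, 30, 29, 27, 29, 30, 27, 28, 27, 28, 29, 28, 29, 45, 77, 115, 137, 143] [143, 142, 141, 141, 137, 120, 85, 47, 32, 29, 25, 29, 31, 30, 28, 29, 27, 27, 29, 29, 27, 28, 30, 27, 28, 28, 30, 27, 38, 66, 102, 128, 137, 139, 139, 141, 141]
[array([0.43757803, 0.19091384, 0.03      ]), array([0.48430534, 0.17396893, 0.03      ])] 0.0497048484403656
stand centre [0.45236924 0.15895707 0.03      ]
256.0
```

Run:
```python
from h import *
c=np.load("pics/w2.npz");f=np.array([-np.sin(-.35),np.cos(-.35),0])
P,Q=fz(c,244.3,190,.106),fz(c,267.3,190,.106);print(np.linalg.norm(P-Q),fz(c,255.8,194,.106)+.011*f)
go((.4515,.157,.066),-.35)
```

```text
0.020738817028115888 [0.45117579 0.15818101 0.106     ]
turn [-0.006   0.0006 -0.0002] shift after turn [0.0034 0.0013 0.1369] q6 2.25
turn [1.0000e-03 9.5000e-03 3.1414e+00] shift after turn [-0.0034 -0.0013  0.1369] q6 2.25
tcp [0.4491 0.1543 0.2029] F [-0.25 -0.59  1.11] gap 1.003 grip 0.0 t 7.125
```

```bash
echo '[[[0.0037, 0.0014, 0.03, 0, 0, 0, 1], [0, 0, 0.04, -0.003, 0, 0, 1], [0, 0, 0.04, 0, 0, 0, 1], [0, 0, 0.027, 0, 0, 0, 0.8], [0, 0, 0, 0, 0, 0, 0.5], [0, 0, 0, 0, 0, 0, 0.1], [0, 0, 0, 0, 0, 0, 0.1], [0, 0, 0, 0, 0, 0, 0.1], [0, 0, 0, 0, 0, 0, 0.1]]]' | python3 shift.py 40; python3 -c "
from h import *
go((.4515,.1575,.066),-.35)"
```

```text
clock: 8.25
tool_pos: [0.4517, 0.1578, 0.0674]
tool_rot: [-2.573, -1.8, -0.0]
contact_force: [0.0, -0.5, 7.8]
finger_gap: 0.247
gripper_force: 42.2
turn [-0.0009 -0.0009 -0.0001] shift after turn [-0.0004 -0.      0.0014] q6 2.26
turn [-1.4000e-03  1.3000e-03  3.1415e+00] shift after turn [0.0004 0.     0.0014] q6 2.26
tcp [0.4517 0.1578 0.0674] F [ 0.03 -0.48  7.81] gap 0.247 grip 42.232489585876465 t 8.25
```

```bash
echo '[[[0, 0, -0.03, 0, 0, 0, 0.1], [0, 0, -0.05, 0, 0, 0, 0.1], [0, 0, -0.06, 0, 0, 0, 0.1], [0, 0, 0, 0, 0, -0.16, 0.1], [0, 0, 0, 0, 0, -0.16, 0.1], [0, 0, 0, 0, 0, -0.16, 0.1], [0, 0, 0, 0, 0, 0, 0.1]]]' | python3 shift.py;  python3 -c "
from h import *
go((.6232,-.1351,.15),.1297)"
```

```text
clock: 9.12
tool_pos: [0.4511, 0.1576, 0.2066]
tool_rot: [-2.072, -2.358, 0.001]
contact_force: [0.4, 0.3, -1.6]
finger_gap: 0.25
gripper_force: 41.2
turn [-0.0022 -0.0011 -0.0005] shift after turn [-0.3125  0.1328  0.0566] q6 1.78
turn [-1.8000e-03  3.5000e-03  3.1411e+00] shift after turn [ 0.3125 -0.1328  0.0566] q6 1.78
tcp [0.4511 0.1576 0.2066] F [ 0.37  0.31 -1.56] gap 0.25 grip 41.186293959617615 t 9.125
```

```bash
echo '[[[-0.05, 0.0212, 0, 0, 0, 0, 0.1], [-0.05, 0.0212, 0, 0, 0, 0, 0.1], [-0.05, 0.0212, 0, 0, 0, 0, 0.1], [-0.05, 0.0212, 0, 0, 0, 0, 0.1], [-0.05, 0.0212, 0, 0, 0, 0, 0.1], [-0.05, 0.0212, 0, 0, 0, 0, 0.1], [-0.0125, 0.0056, 0, 0, 0, 0, 0.1], [0, 0, 0.05, 0, 0, 0, 0.1], [0, 0, 0, 0, 0, 0, 0.1], [0, 0, 0, 0, 0, 0, 0.1]]]' | python3 shift.py;  python3 - <<'E'
from h import *
from rig import r, optics, sensors
go((.6232,-.1351,.085),.1297)
for n in ("wrist","scene","side"):
    c=optics.capture(n);np.savez(f"pics/{n}3.npz",**c)
    if n=="scene": a=c["image"][150:290,120:260]
    if n=="side": b=c["image"][90:230,220:360]
    if n=="wrist": w=c["image"][150:290,186:326]
cv2.imwrite("pics/c3.png",cv2.resize(np.hstack([a,b,w]),None,fx=1.9,fy=1.9,interpolation=2)[:,:,::-1])
E
```

```text
clock: 10.38
tool_pos: [0.6234, -0.1347, 0.1574]
tool_rot: [-2.072, -2.359, 0.001]
contact_force: [1.1, 0.2, -0.4]
finger_gap: 0.248
gripper_force: 41.1
turn [-0.0015 -0.0005 -0.0004] shift after turn [-0.0004 -0.0003  0.0724] q6 1.23
turn [-8.0000e-04  2.3000e-03  3.1412e+00] shift after turn [0.0004 0.0003 0.0724] q6 1.23
tcp [ 0.6234 -0.1347  0.1574] F [ 1.05  0.23 -0.39] gap 0.248 grip 41.064709424972534 t 10.375
```

View pics/c3.png

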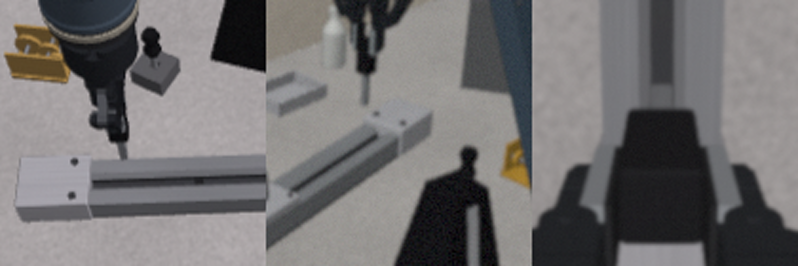

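The probe hangs upright above the plain end of the slot. A dark spot in the slot at scene px (225,245) looks like the groove.

Run:
```python
from h import *
S=Cam(0,"pics/scene3.npz");D=Cam(0,"pics/side3.npz")
print("tip",tri(S,(185.3,233.2),D,(272.6,144.7)).round(4))
O=np.array([.609,-.026]);R=np.array([[np.cos(.1297),-np.sin(.1297)],[np.sin(.1297),np.cos(.1297)]])
for z in(.016,.022):print("groove",R.T@(S.z(225.3,245.3,z)[:2]-O))
c=np.load("pics/wrist3.npz")
g=cv2.cvtColor(c["image"],cv2.COLOR_RGB2GRAY)
# slot centre line again here, z=.03
for v in(20,60,100,140):
    print(v,g[v,235:280].tolist())
print("col",g[0:205:3,256].tolist())
print("handle row215",g[215,225:290].tolist())
```

```text
tip [ 0.6231 -0.1385  0.0954]
groove [-0.00539167 -0.02238637]
groove [-0.00214965 -0.02217424]
20 [123, 124, 123, 121, 119, 116, 108, 99, 93, 94, 93, 91, 84, 72, 64, 63, 62, 62, 62, 63, 62, 62, 61, 62, 65, 78, 92, 99, 100, 100, 101, 106, 117, 124, 123, 122, 122, 121, 122, 122, 121, 122, 121, 121, 121]
60 [120, 122, 122, 120, 120, 115, 106, 98, 95, 93, 93, 89, 82, 72, 66, 63, 62, 64, 62, 61, 62, 63, 64, 62, 68, 78, 89, 97, 99, 100, 102, 105, 113, 121, 122, 121, 121, 121, 121, 120, 121, 120, 120, 120, 120]
100 [121, 121, 120, 119, 119, 114, 107, 99, 96, 95, 93, 92, 84, 71, 63, 62, 62, 60, 62, 62, 61, 59, 61, 61, 64, 76, 90, 100, 101, 100, 102, 105, 115, 121, 121, 120, 119, 119, 121, 121, 121, 120, 119, 119, 119]
140 [122, 122, 121, 121, 121, 117, 111, 103, 97, 96, 97, 96, 89, 73, 63, 61, 60, 61, 57, 60, 59, 59, 58, 60, 63, 78, 95, 103, 104, 104, 105, 109, 116, 120, 120, 120, 120, 119, 120, 120, 120, 120, 120, 120, 120]
col [59, 61, 61, 61, 60, 62, 60, 61, 61, 63, 61, 63, 61, 61, 62, 60, 62, 63, 62, 62, 63, 63, 63, 63, 62, 61, 62, 62, 62, 58, 57, 62, 60, 63, 62, 63, 60, 60, 60, 61, 61, 60, 61, 60, 59, 59, 59, 59, 59, 60, 58, 60, 59, 59, 60, 59, 57, 57, 58, 57, 58, 58, 57, 58, 58, 89, 97, 97, 96]
handle row215 [120, 119, 119, 118, 119, 119, 119, 120, 117, 104, 74, 40, 26, 25, 24, 25, 24, 26, 25, 28, 24, 26, 27, 25, 25, 25, 22, 26, 28, 28, 24, 26, 23, 24, 23, 25, 25, 26, 24, 28, 23, 26, 24, 21, 25, 27, 46, 77, 105, 117, 119, 119, 119, 121, 121, 120, 120, 118, 119, 121, 130, 139, 144, 146, 147]
```

```bash
python3 - <<'E'
from h import *
c=np.load("pics/wrist3.npz")
O=np.array([.609,-.026]);R=np.array([[np.cos(.1297),-np.sin(.1297)],[np.sin(.1297),np.cos(.1297)]])
for v in(20,140):
    p=(fz(c,247.8,v,.03)+fz(c,260.2,v,.03))/2;print("slot",p, R.T@(p[:2]-O))
print("groove?",R.T@(fz(c,256,88.5,.022)[:2]-O))
E
echo '[[[0, -0.0002, 0.03, 0, 0, 0, 0.1], [0, 0, 0.02, 0, 0, 0, 0.1], [0, 0, 0.012, 0, 0, 0, 0.1], [0, 0, 0.004, 0, 0, 0, 0.1], [0, 0, 0.003, 0, 0, 0, 0.1], [0, 0, 0.002, 0, 0, 0, 0.1], [0, 0, 0.002, 0, 0, 0, 0.1], [0, 0, 0, 0, 0, 0, 0.1]]]' | python3 shift.py
```

```text
slot [0.6024305 0.0235298 0.03     ] [-0.0001083   0.04996346]
slot [ 0.61786823 -0.09532628  0.03      ] [-0.00017269 -0.06989097]
groove? [ 0.00181762 -0.01901772]
clock: 11.52
tool_pos: [0.623, -0.1352, 0.0834]
tool_rot: [-2.072, -2.36, 0.001]
contact_force: [-1.3, 0.5, 7.8]
finger_gap: 0.25
gripper_force: 42.2
```

```bash
echo '[[[0.01, 0, 0, 0, 0, 0, 0.1], [0.012, 0, 0, 0, 0, 0, 0.1], [0.012, 0, 0, 0, 0, 0, 0.1], [0.012, 0, 0, 0, 0, 0, 0.1], [0.012, 0, 0, 0, 0, 0, 0.1], [0.01, 0, 0, 0, 0, 0, 0.1], [0, 0, 0, 0, 0, 0, 0.1]]]' | python3 shift.py; echo '[[[0.003, 0, 0, 0, 0, 0, 0.1], [0.003, 0, 0, 0, 0, 0, 0.1], [0.003, 0, 0, 0, 0, 0, 0.1], [0, 0, 0, 0, 0, 0, 0.1]]]' | python3 shift.py;python3 -c "
from h import *
go((.6116,-.0458,.0834),.1297)"
```

```text
clock: 12.4
tool_pos: [0.6144, -0.0673, 0.0834]
tool_rot: [-2.071, -2.361, 0.002]
contact_force: [-0.6, -1.0, 6.7]
finger_gap: 0.247
gripper_force: 42.0
clock: 12.9
tool_pos: [0.6133, -0.0591, 0.0834]
tool_rot: [-2.072, -2.361, 0.002]
contact_force: [0.5, -3.3, 6.7]
finger_gap: 0.241
gripper_force: 42.0
turn [-0.0012  0.0005  0.0003] shift after turn [0.0134 0.     0.    ] q6 1.35
turn [-8.0000e-04 -1.9000e-03 -3.1413e+00] shift after turn [-0.0134 -0.      0.    ] q6 1.35
tcp [ 0.6133 -0.0591  0.0834] F [ 0.49 -3.26  6.67] gap 0.241 grip 42.014424204826355 t 12.9
```

```bash
for i in 1; do echo '[[[0.002, 0, 0, 0, 0, 0, 0.1], [0.002, 0, 0, 0, 0, 0, 0.1], [0, 0, 0, 0, 0, 0, 0.1]]]' | python3 shift.py ; done; echo '[[[0.002, 0, 0, 0, 0, 0, 0.1], [0.0, 0, 0, 0, 0, 0, 0.1]]]' | python3 shift.py ; echo '[[[0.002, 0, 0, 0, 0, 0, 0.1], [0, 0, 0, 0, 0, 0, 0.1]]]' | python3 shift.py; echo '[[[0.0015, 0, 0, 0, 0, 0, 0.1], [0, 0, 0, 0, 0, 0, 0.1]]]' | python3 shift.py
```

```text
clock: 13.28
tool_pos: [0.6127, -0.0551, 0.0834]
tool_rot: [-2.072, -2.36, 0.002]
contact_force: [0.1, -2.6, 4.4]
finger_gap: 0.246
gripper_force: 42.0
clock: 13.52
tool_pos: [0.6124, -0.053, 0.0833]
tool_rot: [-2.072, -2.36, 0.002]
contact_force: [0.2, -4.8, 6.9]
finger_gap: 0.246
gripper_force: 42.0
clock: 13.78
tool_pos: [0.612, -0.0508, 0.083]
tool_rot: [-2.071, -2.36, 0.002]
contact_force: [0.8, -3.0, 5.4]
finger_gap: 0.244
gripper_force: 42.0
clock: 14.02
tool_pos: [0.6109, -0.0489, 0.0821]
tool_rot: [-2.07, -2.358, 0.002]
contact_force: [0.9, 0.4, -1.5]
finger_gap: 0.244
gripper_force: 41.2
```

```bash
echo '[[[0, 0, 0.002, 0, 0, 0, 0.1], [0, 0, 0.001, 0, 0, 0, 0.1], [0, 0, 0, 0, 0, 0, 0.1]]]' | python3 shift.py; echo '[[[0, 0, 0, 0, 0, 0, 0.1]]]' | python3 shift.py
```

```text
clock: 14.4
tool_pos: [0.6112, -0.0493, 0.0793]
tool_rot: [-2.07, -2.359, 0.003]
contact_force: [-0.2, 0.6, -1.2]
finger_gap: 0.244
gripper_force: 41.2
clock: 14.52
tool_pos: [0.6113, -0.0493, 0.0795]
tool_rot: [-2.071, -2.359, 0.002]
contact_force: [-0.4, -0.6, -0.6]
finger_gap: 0.246
gripper_force: 41.2
```

```bash
echo '[[[0, 0, 0.004, 0, 0, 0, 0.1], [0, 0, 0.004, 0, 0, 0, 0.1], [0, 0, 0.003, 0, 0, 0, 0.1], [0, 0, 0.0025, 0, 0, 0, 0.1], [0, 0, 0, 0, 0, 0, 0.1]]]' | python3 shift.py; echo '[[[0, 0, 0.001, 0, 0, 0, 0.1], [0, 0, 0, 0, 0, 0, 0.1]]]' | python3 shift.py
```

```text
clock: 15.15
tool_pos: [0.6112, -0.0493, 0.0659]
tool_rot: [-2.071, -2.359, 0.003]
contact_force: [0.3, -1.1, -1.7]
finger_gap: 0.245
gripper_force: 41.2
clock: 15.4
tool_pos: [0.6115, -0.0493, 0.0655]
tool_rot: [-2.071, -2.359, 0.002]
contact_force: [-0.7, 0.4, 3.8]
finger_gap: 0.248
gripper_force: 41.8
```

```bash
echo '[[[0, 0, 0, 0, 0, 0, 0.4], [0, 0, 0, 0, 0, 0, 0.6], [0, 0, 0, 0, 0, 0, 0.7], [0, 0, 0, 0, 0, 0, 0.7], [0, 0, 0, 0, 0, 0, 0.7], [0, 0, -0.02, 0, 0, 0, 0.7], [0, 0, -0.04, 0, 0, 0, 0.7], [0, 0, -0.05, 0, 0, 0, 0.7], [0, 0, -0.02, 0, 0, 0, 0.7], [0, 0, 0, 0, 0, 0, 0.7]]]' | python3 shift.py
python3 - <<'E'
from h import *
from rig import r, optics, sensors
go((.594,.0905,.13),.1297)
for n in ("wrist","scene","side"):
    c=optics.capture(n);np.savez(f"pics/{n}4.npz",**c)
    if n=="scene": a=c["image"][170:270,200:340]
    if n=="side": b=c["image"][130:230,160:300]
    if n=="wrist": w=c["image"][80:220,176:316]
cv2.imwrite("pics/c4.png",cv2.resize(np.hstack([np.vstack([a,b]),cv2.resize(w,(200,200))]),None,fx=2.3,fy=2.3,interpolation=2)[:,:,::-1])
E
```

```text
clock: 16.65
tool_pos: [0.6126, -0.0495, 0.1965]
tool_rot: [-2.072, -2.361, -0.0]
contact_force: [-0.1, 0.7, -0.7]
finger_gap: 0.699
gripper_force: 0.0
turn [-0.0001 -0.0004  0.0003] shift after turn [ 0.1412 -0.0003  0.0665] q6 1.36
turn [ 6.0000e-04 -1.0000e-04 -3.1413e+00] shift after turn [-0.1412  0.0003  0.0665] q6 1.36
tcp [ 0.6126 -0.0495  0.1965] F [-0.07  0.68 -0.69] gap 0.699 grip 0.0 t 16.65
```

View pics/c4.png

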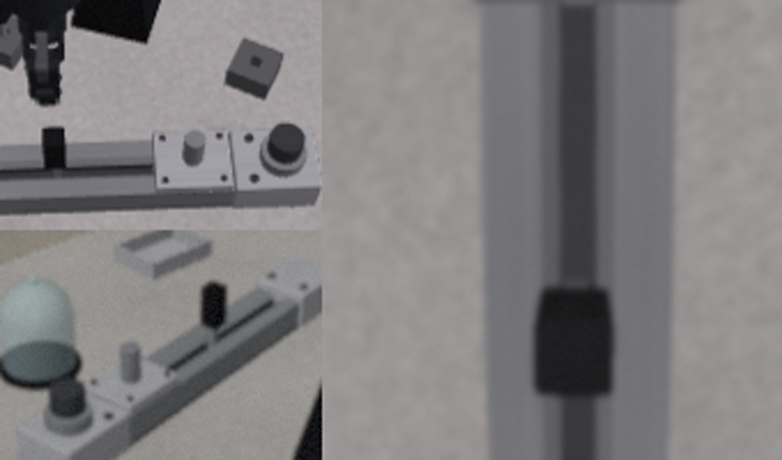

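The probe stands upright deep in the groove (handle just above the bars in both views), and the carriage is still home. Next I grip the knob.

```bash
echo '[[[0.05, 0, 0, 0, 0, 0, 0.7], [0.05, 0, 0, 0, 0, 0, 0.7], [0.0412, -0.0003, 0, 0, 0, 0, 0.7], [0, 0, 0.04, 0, 0, 0, 0.7], [0, 0, 0.05, 0, 0, 0, 0.7], [0, 0, 0.044, 0, 0, 0, 0.6], [0, 0, 0, 0, 0, 0, 0.1], [0, 0, 0, 0, 0, 0, 0.1], [0, 0, 0, 0, 0, 0, 0.1], [0, 0, 0, 0, 0, 0, 0.1]]]' | python3 shift.py; python3 -c "
from h import *
go((.6113+.0445*-.1293,-.0493+.0445*.9916,.0626),.1297)"
```

```text
clock: 18.05
tool_pos: [0.5941, 0.0908, 0.062]
tool_rot: [-2.072, -2.36, -0.0]
contact_force: [11.1, 1.7, -25.8]
finger_gap: 0.227
gripper_force: 40.2
turn [-0.0008 -0.001   0.0002] shift after turn [-0.0967 -0.001  -0.0006] q6 1.59
turn [ 1.6000e-03 -1.3000e-03 -3.1414e+00] shift after turn [ 0.0967  0.001  -0.0006] q6 1.59
tcp [0.5941 0.0908 0.062 ] F [ 11.11   1.67 -25.81] gap 0.227 grip 40.21214783191681 t 18.05
```

```bash
echo '[[[-0.01, 0, 0.002, 0, 0, 0, 0.1], [-0.02, 0, 0, 0, 0, 0, 0.1], [-0.02, 0, 0, 0, 0, 0, 0.1], [-0.02, 0, 0, 0, 0, 0, 0.1], [-0.014, 0, 0, 0, 0, 0, 0.1], [-0.005, 0, 0, 0, 0, 0, 0.1], [0, 0, 0, 0, 0, 0, 0.1], [0, 0, 0, 0, 0, 0, 0.1]]]' | python3 shift.py; python3 -c "
from h import *
go((.6113+.0445*-.1293,-.0493+.0445*.9916,.0626),.1297)"
```

```text
clock: 19.05
tool_pos: [0.606, 0.0012, 0.0616]
tool_rot: [2.073, 2.359, 0.001]
contact_force: [1.7, -2.5, 8.7]
finger_gap: 0.228
gripper_force: 43.5
turn [ 0.0011  0.0004 -0.0006] shift after turn [-0.0063 -0.0013 -0.001 ] q6 1.44
turn [ 6.000e-04 -1.700e-03  3.141e+00] shift after turn [ 0.0063  0.0013 -0.001 ] q6 1.44
tcp [0.606  0.0012 0.0616] F [ 1.68 -2.52  8.74] gap 0.228 grip 43.48348081111908 t 19.05
```

```bash
echo '[[[-0.002, 0, 0, 0, 0, 0, 0.1], [-0.002, 0, 0, 0, 0, 0, 0.1], [0, 0, 0, 0, 0, 0, 0.1]]]' | python3 shift.py;echo '[[[-0.001, 0, 0, 0, 0, 0, 0.1], [0, 0, 0, 0, 0, 0, 0.1]]]' | python3 shift.py;echo '[[[-0.001, 0, 0, 0, 0, 0, 0.1], [0, 0, 0, 0, 0, 0, 0.1]]]' | python3 shift.py; echo '[[[-0.001, 0, 0, 0, 0, 0, 0.1], [0, 0, 0, 0, 0, 0, 0.1]]]' | python3 shift.py
```

```text
clock: 19.42
tool_pos: [0.6065, -0.0024, 0.0616]
tool_rot: [2.073, 2.36, 0.002]
contact_force: [1.5, 0.8, 9.3]
finger_gap: 0.228
gripper_force: 43.5
clock: 19.68
tool_pos: [0.6066, -0.0032, 0.0616]
tool_rot: [2.073, 2.36, 0.002]
contact_force: [1.9, 1.2, 9.3]
finger_gap: 0.228
gripper_force: 43.5
clock: 19.92
tool_pos: [0.6067, -0.0042, 0.0616]
tool_rot: [2.073, 2.36, 0.002]
contact_force: [1.8, 0.9, 8.8]
finger_gap: 0.226
gripper_force: 43.5
clock: 20.18
tool_pos: [0.6069, -0.0052, 0.0616]
tool_rot: [2.073, 2.36, 0.002]
contact_force: [1.6, 0.7, 9.6]
finger_gap: 0.226
gripper_force: 43.5
```

```bash
echo '[[[-0.001, 0, 0, 0, 0, 0, 0.1], [0, 0, 0, 0, 0, 0, 0.1]]]' | python3 shift.py;echo '[[[-0.001, 0, 0, 0, 0, 0, 0.1], [0, 0, 0, 0, 0, 0, 0.1]]]' | python3 shift.py; echo '[[[-0.001, 0, 0, 0, 0, 0, 0.1], [0, 0, 0, 0, 0, 0, 0.1]]]' | python3 shift.py
```

```text
clock: 20.42
tool_pos: [0.607, -0.0062, 0.0616]
tool_rot: [2.073, 2.36, 0.002]
contact_force: [1.4, 1.5, 9.0]
finger_gap: 0.226
gripper_force: 43.5
clock: 20.68
tool_pos: [0.6071, -0.0071, 0.0616]
tool_rot: [2.073, 2.36, 0.002]
contact_force: [0.9, 1.2, 9.9]
finger_gap: 0.225
gripper_force: 43.5
clock: 20.92
tool_pos: [0.6072, -0.0079, 0.0616]
tool_rot: [2.073, 2.361, 0.002]
contact_force: [0.7, 3.7, 9.7]
finger_gap: 0.227
gripper_force: 43.5
```

```bash
echo '[[[-0.0007, 0, 0, 0, 0, 0, 0.1], [0, 0, 0, 0, 0, 0, 0.1]]]' | python3 shift.py
python3 - <<'E'
from h import *
from rig import r, optics, sensors
for n in ("wrist","scene","side"):
    c=optics.capture(n);np.savez(f"pics/{n}5.npz",**c)
    if n=="scene": a=c["image"][190:270,200:300]
    if n=="side": b=c["image"][130:210,190:290]
    if n=="wrist": w=c["image"][150:310,176:336]
cv2.imwrite("pics/c5.png",cv2.resize(np.hstack([np.vstack([a,b]),w]),None,fx=3,fy=3,interpolation=2)[:,:,::-1])
E
```

```text
clock: 21.18
tool_pos: [0.6073, -0.0081, 0.0616]
tool_rot: [-2.072, -2.361, -0.003]
contact_force: [1.2, 7.1, 10.3]
finger_gap: 0.227
gripper_force: 43.6
```

View pics/c5.png

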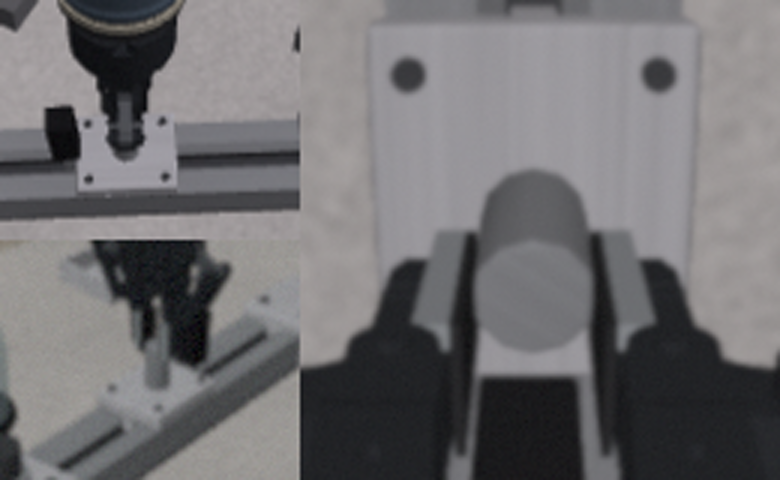

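Contact confirmed: 7 N, and the carriage plate edge meets the upright probe. I release and lift.

```bash
echo '[[[0.0003, 0, 0, 0, 0, 0, 0.1], [0, 0, 0, 0, 0, 0, 0.4], [0, 0, 0, 0, 0, 0, 0.6], [0, 0, 0, 0, 0, 0, 0.6], [0, 0, 0, 0, 0, 0, 0.6], [0, 0, -0.02, 0, 0, 0, 0.6], [0, 0, -0.04, 0, 0, 0, 0.6], [0, 0, -0.05, 0, 0, 0, 0.6], [0, 0, -0.02, 0, 0, 0, 0.6], [0, 0, 0, 0, 0, 0, 0.6]]]' | python3 shift.py
python3 - <<'E'
from h import *
from rig import r, optics, sensors
for n in ("wrist","scene","side"):
    c=optics.capture(n);np.savez(f"pics/{n}6.npz",**c)
    if n=="scene": a=c["image"][190:270,200:300]
    if n=="side": b=c["image"][130:210,190:290]
    if n=="wrist": w=c["image"][110:270,176:336]
cv2.imwrite("pics/c6.png",cv2.resize(np.hstack([np.vstack([a,b]),w]),None,fx=3,fy=3,interpolation=2)[:,:,::-1])
E
```

```text
clock: 22.58
tool_pos: [0.6068, -0.008, 0.1905]
tool_rot: [-2.072, -2.361, -0.0]
contact_force: [0.2, -0.9, 0.2]
finger_gap: 0.598
gripper_force: 0.0
```

View pics/c6.png

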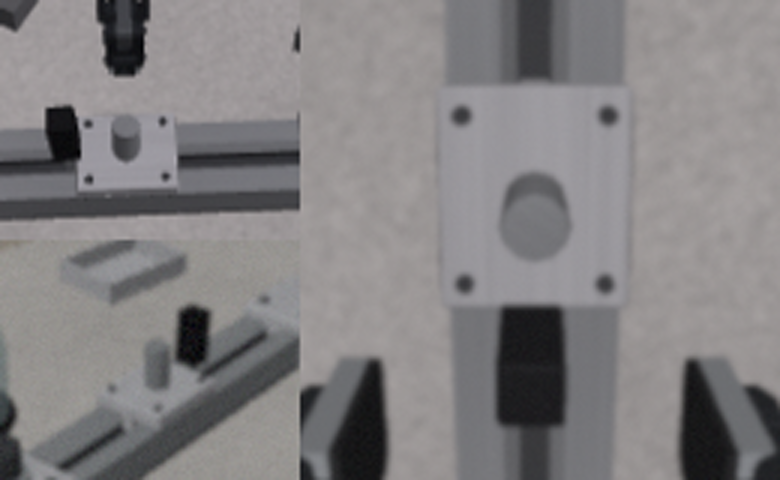

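The knob is free and the gripper is clear. The probe still stands nearly upright with the plate against it, so I hand in.

```bash
python3 -c "
from rig import r, optics, sensors
print(r.hand_in())"
```

```text
the job is handed in; nothing more can be done
None
```

The job is handed in at about 23 s, and the judging result was not shown: the carriage went home, the probe was dragged along the slot, dropped into the groove at about rail y = -22 mm and was released nearly upright there, and the carriage was slid up against it (about 7 N contact) and let go, with no bystander touched that I could see.

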